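# Latch the tilting rest level and lay the polishing bar on it

## Robot

A 6-joint arm with a two-finger parallel gripper is mounted at the origin on the work surface; the furniture and walls round the work are solid. World frame = base frame: x ahead of the robot, y to its left, z up, the work surface at z = 0. Lengths are in m, angles in rad, forces in N, time in s.
With the tool pointing down it reaches from about 0.425 to 1.125 m from the base axis. Payload 14.9 kg.
Tool frame: the origin (TCP) lies midway between the tips of the shut fingers; the grasp point (between the pads) lies 19 mm behind it; z points along the fingers, y is the direction in which the jaws open and shut (so a half turn about z gives the same grasp; the last joint's range is limited). The gripper opens to 91 mm and grips with 3 to 60 N. Pads are 32 mm wide; open, the fingers measure 118 mm over their backs; the gripper's body (76 mm by 178 mm) begins 60 mm behind the grasp point.
Start: joints at [1.101, 0.379, 1.734, -0, 1.028, -0.033], TCP at [0.296, 0.634, 0.214] pointing down, gripper open.
Joint ranges: [-2.77, 2.77], [-0.74, 2.19], [0, 2.66], [-1.06, 4.2], [0.31, 2.87], [-3.08, 3.08]. Speed limits (rad/s): [1.89, 1.89, 2.39, 3.14, 3.14, 3.14].

## Interface

Orientations are given as a rotation vector (axis times angle).
In Python, from cell import arm gives the robot as it stands.
- The arm moves only by the shell command python3 -m jog 'ROWS'. ROWS is JSON, a list of rows, each a list of 7 numbers: the shift along the world's x, y, z in m, then the turn, a rotation vector about the world's x, y, z in rad, then the closure, from -1 (fully open) to 1 (shut). A call has 1 to 5 rows; each row shifts and turns the pose as measured when the row begins; what a row does not reach is not made up. A row lasts 1/8 s, in which the tool goes at most 62.5 mm and 10.7 degrees, less where a joint would pass 70% of its speed; a pose out of reach is approached as far as the arm can. A call is refused whole if a number of a shift passes 0.0625 or a number of a turn 0.188, either way. A call with a gripper value outside its range is refused whole. The fingers move at their own pace and stop on an object; the grip force is fixed at half the most. Time passes only in rows, so rows that do not move let the fingers close. It gives the time, the measured TCP pose, the force and the opening at its end, in the units of the state.
- arm.observe(): the state, without advancing time (a new reading comes with each control period).
- arm.snapshot(name): name is "scene" or "top" or "wrist"; returns a dict with "color" (400x640x3 uint8, red, green, blue), "intrinsics" (3x3 intrinsics, pixels), "dist" ([k1, k2, p1, p2, k3] as OpenCV has them; the pictures are not rectified), "pose" (4x4, takes a point from camera to world coordinates); the wrist camera has in their place "tool_from_camera" (4x4, takes a point from camera to tool coordinates, whose origin is the TCP and whose axes are the flange's). Camera axes: x right, y down, z forward; pixel columns grow to the right and rows downward; lengths in m; the calibration is good to about 2 mm. A picture is of the moment at which its call begins: read the wrist's pose just before it. There is no depth.
- arm.finish_job(): hands the job in, once; it reports no verdict.
The state is a dict: "clock": time; "joint_positions": joint angles; "joint_vel": joint speeds; "effort": joint torques, N m; "tool_pos": TCP position; "tool_rot": TCP orientation; "wrist_force": force on the tool from outside, world axes, zero at the start; "wrist_torque": the same for the moment, N m; "width": finger opening in m.
Only numpy, scipy, OpenCV 4.12 (cv2) and the standard library are available. Lean on these libraries where they do the work, as an engineer would, in place of code of your own. Each camera call takes 0.05 s, during which the arm holds its last target.

## Task

Push the hinged plate of the tilting rest down against its spring until it lies level and its catch snaps over it, so that it stays down by itself. Then lay the brown polishing bar flat on the middle of the plate, lengthwise between the two side rails, let go of it and leave everything else where it is.

Things in the scene. Friction and masses are not known exactly. Their poses are not given: they have to be found in the camera images.
- tilt_rest: Tilting rest bolted to the bench (place and yaw vary): grey steel base 235 x 160 x 10 mm with a hinged aluminium plate and a spring catch. Origin: on the bench under the centre of the level plate's area, z up, +x from the hinge towards the catch, roughly away from the robot. The hinge axle lies along y at x = -85 mm, z = 40 mm; the level plate's centre is at x = 4 mm.
- work_plate (a joint): Tilt of the plate in rad: 0 = level, on its stops; 0.42 = sprung up, as it starts. Hinge springs hold it up: pushing at press_point takes about 3 N at first and up to about 12 N over the last 15 mm, where the catch gives way and then snaps over. Held by the catch it reads about 0.01.
- plate_mid (a point): Centre of the plate's upper face; 44 mm above the bench when level. x along the plate from hinge to free edge (parallel to the rails), z normal to the face. Plate 154 mm long (x), 150 mm wide (y), 8 mm thick. Along each side runs a rail 7 mm wide that stands 6 mm above the face; 136 mm free between them.
- press_point (a point): A good place to push: on the plate's upper face in mid width, 28 mm in from the free edge, 138 mm from the hinge axle. It has 44 mm height when the plate is level; it is then at x = 53 mm, y = 0 of tilt_rest.
- catch_tip (a point): Tip of the dark steel spring catch in the middle of the plate's free edge. A tongue on the plate pushes its sloping nose back and it snaps over the tongue when the plate is level. Axes as tilt_rest; at rest 83 mm along x and 48 mm above the bench. The catch and its housing reach from here 52 mm along +x, 24 mm to either side in y, up to 72 mm above the bench: do not press on them.
- polish_bar: Brown polishing-compound bar, 111 x 46 x 33 mm, 0.2 to 0.42 kg, lying on the bench. Origin: centre of its underside, x along its length, z up. Its place and yaw vary.
- plaster_block: Cream plaster block 126 x 78 x 30 mm, a bystander. Origin: centre of its underside, y along its length.
- paste_tin: Round tin, 65 mm across, 32 mm high, white with a red lid, a bystander. Origin: centre of its underside.
- sprue_button: Bronze-coloured casting, a cone with a short stem, 44 mm across, 46 mm high, a bystander. Origin: centre of its underside.

How it is judged:
On the way, in this order (a step that is already met when the one before it is completed fails the run):
1. the plate has been pushed down level (value of joint work_plate below 0.03 rad), for 0.2 s.
2. the bar lies flat on the level plate (value of joint work_plate below 0.03 rad and z of polish_bar in the frame of plate_mid below 0.004 m and horizontal distance between polish_bar and plate_mid below 0.03 m), for 0.2 s.
At the end, for the whole second after the job is handed in: The plate is level (within 0.03 rad) and held by its catch; the polishing bar rests flat on it (tilt under 0.06 rad), its centre within 30 mm of the plate's centre, its length within 0.3 rad of the rails' direction, at rest (all of step 2 and z of polish_bar in the frame of plate_mid above -0.004 m and angle between polish_bar's own z axis and vertical below 0.06 rad and angle between the x axis of polish_bar and the x axis of plate_mid, either way round below 0.3 rad and linear speed of polish_bar below 0.02 m/s); the robot touches nothing.
It fails at once if the plaster block, the tin or the casting is moved by more than 30 mm (distance of any of plaster_block, paste_tin, sprue_button from where it was at the start of the episode above 0.03 m).
It also fails if it takes over 56 s, if anything falls off the work surface, if the arm or the gripper's body presses on something with over 40 N, if the wrist force passes 120 N, or if a joint passes its speed limit or range.

## Working session

There is one attempt and no reset: what is moved stays moved. The work goes in short steps, Python scripts to look and compute and a shell command to move; the robot and the scene stay as the last step left them, time stands still between calls to the robot, and variables do not carry over. Pictures are saved under pics/ and viewed, and the job is handed in when it is done.

```bash
mkdir -p pics; ls; cat > h.py <<'E'
import numpy as np, cv2
from cell import arm
from scipy.spatial.transform import Rotation as R
def snap(name,fn):
    o=arm.observe(); s=arm.snapshot(name)
    cv2.imwrite('pics/'+fn,s['color'][:,:,::-1])
    if 'pose' in s: P=s['pose']
    else:
        T=np.eye(4);T[:3,:3]=R.from_rotvec(o['tool_rot']).as_matrix();T[:3,3]=o['tool_pos'];P=T@s['tool_from_camera']
    np.savez('pics/'+fn+'.npz',c=s['color'],K=s['intrinsics'],d=s['dist'],P=P)
    return o
def load(fn): return np.load('pics/'+fn+'.npz')
def ray(s,uv):
    p=cv2.undistortPoints(np.array(uv,float).reshape(-1,1,2),np.array(s['K']),np.array(s['d'])).reshape(-1,2)
    D=np.c_[p,np.ones(len(p))]@s['P'][:3,:3].T
    return s['P'][:3,3],D
def onz(s,uv,z):
    c,D=ray(s,uv); return c+D*((z-c[2])/D[:,2])[:,None]
def proj(s,X):
    W=np.linalg.inv(s['P']); r=cv2.Rodrigues(W[:3,:3])[0]
    return cv2.projectPoints(np.array(X,float).reshape(-1,1,3),r,W[:3,3],np.array(s['K']),np.array(s['d']))[0].reshape(-1,2)
E
python3 - <<'E'
from h import *
o=snap('top','top0.png');snap('scene','scene0.png');snap('wrist','wrist0.png')
print(o)
E
```

```text
pics
{'clock': 0.0, 'joint_positions': array([ 1.10067460e+00,  3.79429035e-01,  1.73475552e+00,  4.10695508e-06,
        1.02848441e+00, -3.32548067e-02]), 'joint_vel': array([ 0.00055894, -0.00060369, -0.00028782, -0.00129551, -0.00058998,
        0.00063918]), 'effort': array([-2.78125408e-03, -7.63766885e+01, -4.34359288e+01,  6.49347296e-02,
        4.24117665e-02, -1.21340927e-04]), 'tool_pos': array([0.29597515, 0.6339293 , 0.21328644]), 'tool_rot': array([-6.80729264e-01, -3.06667636e+00,  1.63588191e-03]), 'wrist_force': array([ 0.92855943, -0.89564146, -0.4917589 ]), 'wrist_torque': array([-0.02309351,  0.01980135, -0.04464037]), 'width': 0.09104950050114297}
```

View pics/top0.png

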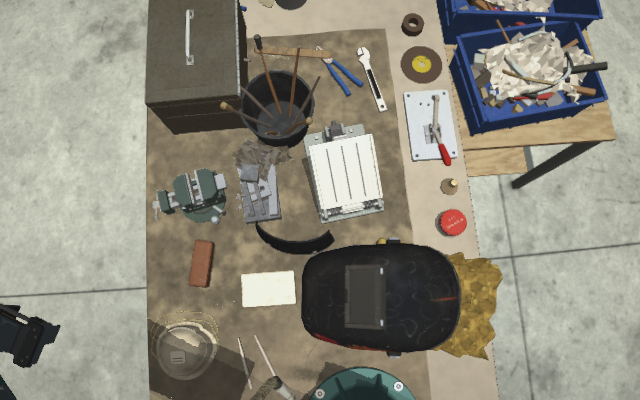

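View pics/scene0.png

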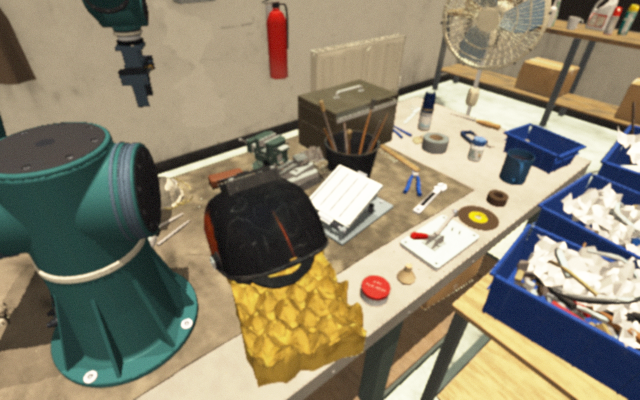

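View pics/wrist0.png

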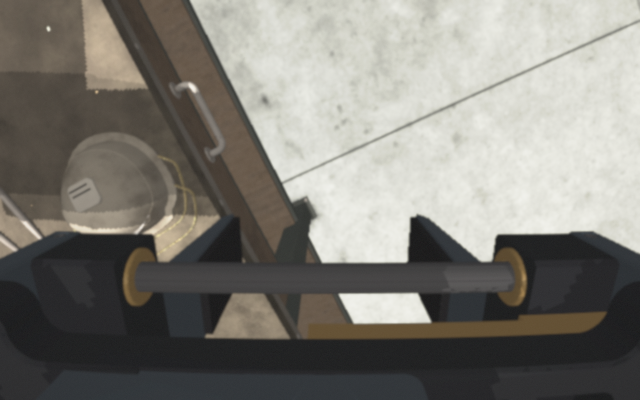

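The top view shows the bar at about (201,263), the sprung plate at (345,175), the plaster block at (268,288), the tin at (452,222) and the casting at (450,185). There is also a lot of clutter: a helmet, a bucket, a vise and a black arc. Next I'll zoom in and measure.

```bash
python3 - <<'E'
from h import *
s=load('top0.png');im=s['c'][:,:,::-1]
cv2.imwrite('pics/z1.png',cv2.resize(im[110:240,290:400],None,fx=4.6,fy=4.6,interpolation=cv2.INTER_CUBIC))
cv2.imwrite('pics/z2.png',cv2.resize(im[150:320,150:340],None,fx=3.5,fy=3.5,interpolation=cv2.INTER_CUBIC))
print(s['P'][:3,3])
print(onz(s,[[201,263],[345,175],[268,288],[452,222],[345,300],[190,195],[280,110],[360,390]],0).round(3))
s2=load('scene0.png');cv2.imwrite('pics/z3.png',cv2.resize(s2['c'][110:270,200:420,::-1],None,fx=3.5,fy=3.5,interpolation=cv2.INTER_CUBIC))
hsv=cv2.cvtColor(im,cv2.COLOR_BGR2HSV)
print(hsv[263,201],hsv[255,201])
m=((hsv[:,:,0]<12)&(hsv[:,:,1]>110)&(hsv[:,:,2]>60)).astype(np.uint8); m[:, :180]=0;m[:, 225:]=0;m[:235]=0;m[295:]=0
c=max(cv2.findContours(m,0,1)[0],key=cv2.contourArea);print(cv2.contourArea(c))
p=cv2.boxPoints(cv2.minAreaRect(c));print(p)
P=onz(s,p,0.033);print(P.round(3),P.mean(0));print(np.linalg.norm(np.diff(P,axis=0),axis=1))
E
```

```text
[0.31339978 0.06770597 1.016806  ]
[[ 0.41   0.355  0.   ]
 [ 0.602 -0.016  0.   ]
 [ 0.338  0.195  0.   ]
 [ 0.46  -0.27   0.   ]
 [ 0.295  0.013  0.   ]
 [ 0.584  0.378  0.   ]
 [ 0.793  0.137  0.   ]
 [ 0.086 -0.003  0.   ]]
[ 11 124 136] [ 11 122 142]
754.0
[[187.86703 284.36417]
 [194.80344 239.27747]
 [213.21384 242.10983]
 [206.27744 287.19653]]
[[0.36  0.379 0.033]
 [0.465 0.359 0.033]
 [0.455 0.315 0.033]
 [0.35  0.335 0.033]] [0.40726802 0.34684329 0.033     ]
[0.10720661 0.04546404 0.10675363]
```

View pics/z1.png

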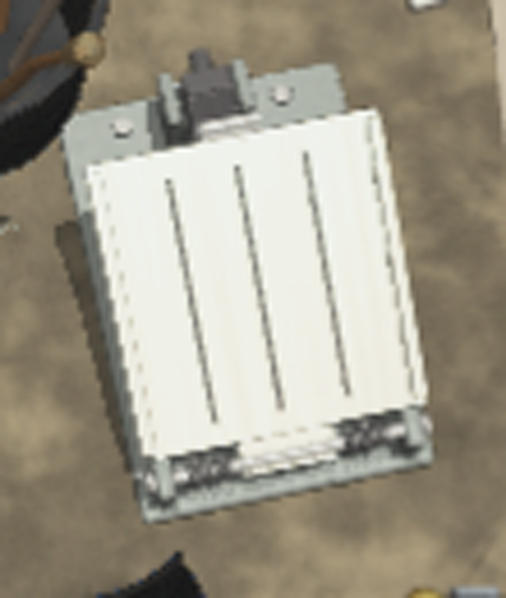

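View pics/z2.png

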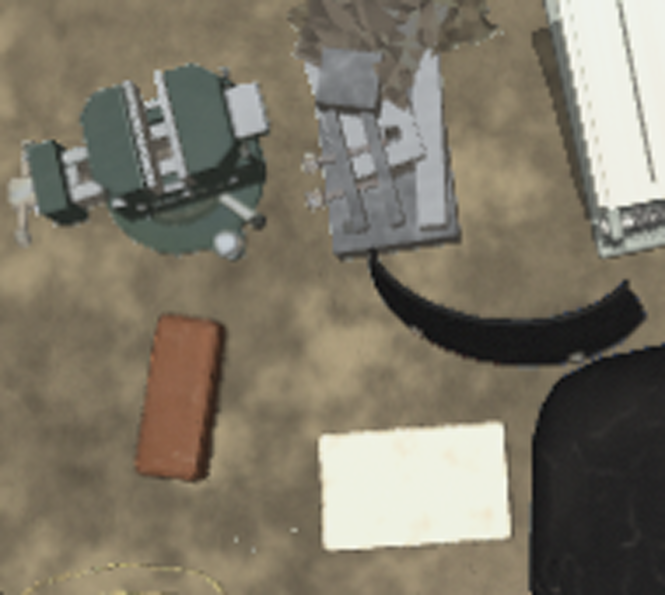

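View pics/z3.png

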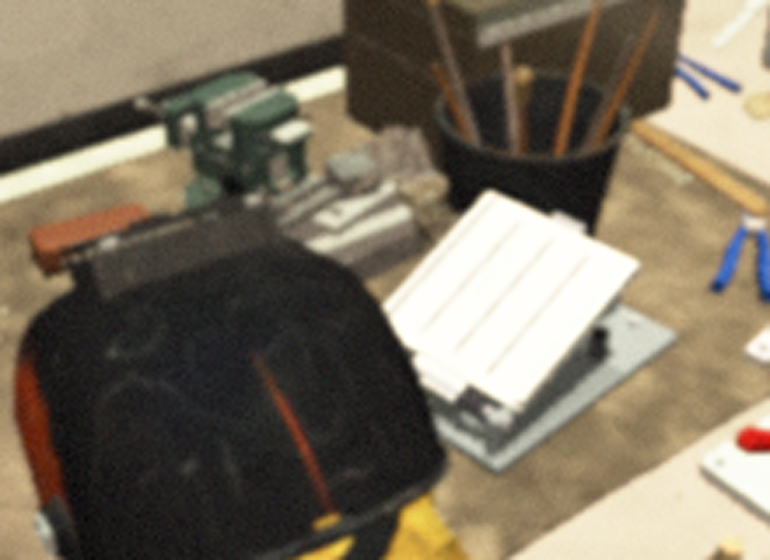

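The zooms show the base corners, the plate corners and the bar outline clearly. I'll work out the rest's pose from the base and plate corners.

```bash
python3 - <<'E'
from h import *
s=load('top0.png')
z=lambda a:np.array(a,float)/4.6+[290,110]-0.4
b=onz(s,z([[65,130],[340,65],[432,460],[147,520]]),0.010)
f=onz(s,z([[87,170],[378,108]]),0.116); n=onz(s,z([[152,459],[428,405]]),0.0525)
print(b.round(4),'\n',f.round(4),n.round(4))
print('len',np.linalg.norm(b[0]-b[1]),np.linalg.norm(b[2]-b[3]),np.linalg.norm(b[0]-b[3]),np.linalg.norm(b[1]-b[2]))
fm,nm=f.mean(0),n.mean(0)
for a in (b[0]-b[3],b[1]-b[2],fm-nm):print('yaw',np.arctan2(a[1],a[0]))
for a in (b[0]-b[1],b[3]-b[2],f[0]-f[1],n[0]-n[1]):print('yawy',np.arctan2(-a[0],a[1]))
print('plate w',np.linalg.norm(f[0]-f[1]),'len',np.linalg.norm((fm-nm)[:2]),'expect 140.7')
yaw=np.mean([np.arctan2(a[1],a[0]) for a in (b[0]-b[3],b[1]-b[2],fm-nm)])
ux=np.array([np.cos(yaw),np.sin(yaw)])
print(yaw,'O from free',fm[:2]-ux*0.063,'from hinge',nm[:2]+ux*0.0775,'base c',b.mean(0)[:2]-ux*0.0175)
E
```

```text
[[ 0.7063  0.0805  0.01  ]
 [ 0.7321 -0.0757  0.01  ]
 [ 0.5037 -0.1009  0.01  ]
 [ 0.4841  0.0535  0.01  ]] 
 [[ 0.6431  0.0699  0.116 ]
 [ 0.6636 -0.077   0.116 ]] [[ 0.5082  0.0489  0.0525]
 [ 0.5245 -0.095   0.0525]]
len 0.15830367004862886 0.15568020306951427 0.22386963798035212 0.22979344531796642
yaw 0.12086892341803672
yaw 0.1100688721342707
yaw 0.141273706164218
yawy 0.1635255312866598
yawy 0.1262661941513537
yawy 0.13900410769728103
yawy 0.11329515563475447
plate w 0.14833145744211415 len 0.13839004735582613 expect 140.7
0.12407050057217513 O from free [ 0.5908401  -0.01135999] from hinge [ 0.59324876 -0.01345867] base c [ 0.58917793 -0.01281037]
```

The rest's origin is at about (0.592, -0.0125) with yaw of about 0.13. The bar is at (0.407, 0.347) with yaw of about -0.19. I'll raise the arm first, then travel over with the fingers shut.

```bash
python3 -m jog '[[0,0,0.06,0,0,0.11,1],[0,0,0.06,0,0,0.11,1],[0.02,-0.03,0.03,0,0,0.11,1],[0.03,-0.05,0,0,0,0.11,1],[0.03,-0.05,0,0,0,0.11,1]]'
python3 -m jog '[[0.03,-0.05,0,0,0,0,1],[0.03,-0.05,0,0,0,0,1],[0.03,-0.05,0,0,0,0,1],[0.03,-0.05,0,0,0,0,1],[0.03,-0.05,0,0,0,0,1]]'
```

```text
clock: 0.78
tool_pos: [0.3754, 0.5017, 0.3662]
tool_rot: [-0.211, 3.132, -0.007]
wrist_force: [0.5, 0.0, 0.9]
width: 0.0439
clock: 1.4
tool_pos: [0.5283, 0.2429, 0.3663]
tool_rot: [-0.216, 3.131, -0.006]
wrist_force: [1.3, 0.8, -0.2]
width: 0.0007
```

```bash
python3 -m jog '[[0.02,-0.05,0,0,0,0,1],[0.02,-0.05,-0.02,0,0,0,1],[0.02,-0.05,-0.03,0,0,0,1],[0.02,-0.05,-0.03,0,0,0,1],[0.02,-0.05,-0.03,0,0,0,1]]'
python3 - <<'E'
from h import *
o=snap('wrist','w1.png');snap('top','top1.png');print(o['tool_pos'],o['tool_rot'])
E
```

```text
clock: 2.02
tool_pos: [0.631, -0.0143, 0.2568]
tool_rot: [-0.215, 3.126, -0.006]
wrist_force: [0.1, -0.2, 0.5]
width: 0.0005
[ 0.63095198 -0.01430307  0.25675091] [-0.21460947  3.12642338 -0.00568449]
```

View pics/w1.png

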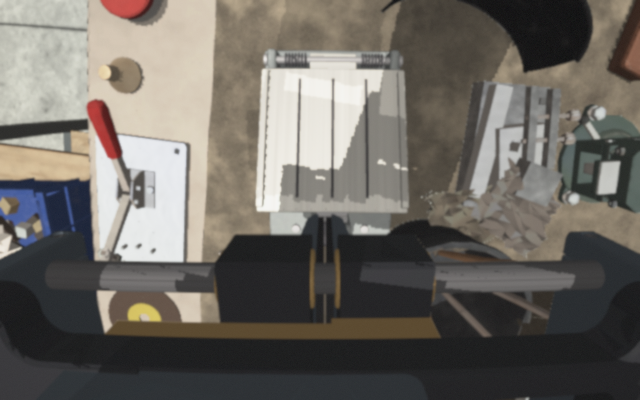

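View pics/top1.png

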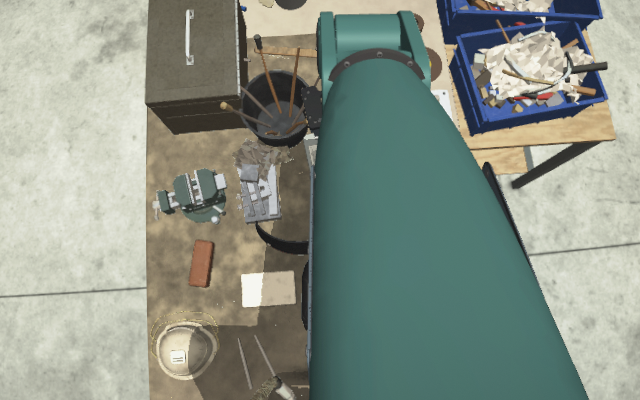

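The wrist view shows the plate's free-edge corners near (257,211) and (408,209), and its hinge corners near (265,70) and (405,68). Next I'll refine the pose and check how far the bucket is from the hand.

```bash
python3 - <<'E'
from h import *
s=load('w1.png')
f=onz(s,[[257,211],[408,209]],0.116);n=onz(s,[[264,70],[405.5,69]],0.0535)
print(f.round(4),n.round(4),np.linalg.norm(f[0]-f[1]),np.linalg.norm(n[0]-n[1]))
fm,nm=f.mean(0),n.mean(0);d=fm-nm;y=np.arctan2(d[1],d[0]);ux=np.array([np.cos(y),np.sin(y)])
print(y,np.linalg.norm(d[:2]),fm[:2]-ux*.063,nm[:2]+ux*.0775)
for g in (f,n):
    a=g[1]-g[0];print('yawy',np.arctan2(-a[0],a[1]))
t=load('top0.png')
print(onz(t,[[313,95],[305,125],[279,100],[243,100],[290,138]],0.12).round(3))
cv2.imwrite('pics/z4.png',cv2.resize(t['c'][20:160,200:340,::-1],None,fx=4,fy=4,interpolation=cv2.INTER_CUBIC))
E
```

```text
[[ 0.6654 -0.0757  0.116 ]
 [ 0.6429  0.0702  0.116 ]] [[ 0.5296 -0.093   0.0535]
 [ 0.5077  0.0556  0.0535]] 0.14759561913525468 0.15015826777516725
0.11746777227145286 0.13644312282227547 [ 0.59160704 -0.0101225 ] [ 0.59563596 -0.00964704]
yawy 0.15339063659829938
yawy 0.14599191179708934
[[0.768 0.05  0.12 ]
 [0.694 0.074 0.12 ]
 [0.762 0.13  0.12 ]
 [0.77  0.214 0.12 ]
 [0.666 0.11  0.12 ]]
```

View pics/z4.png

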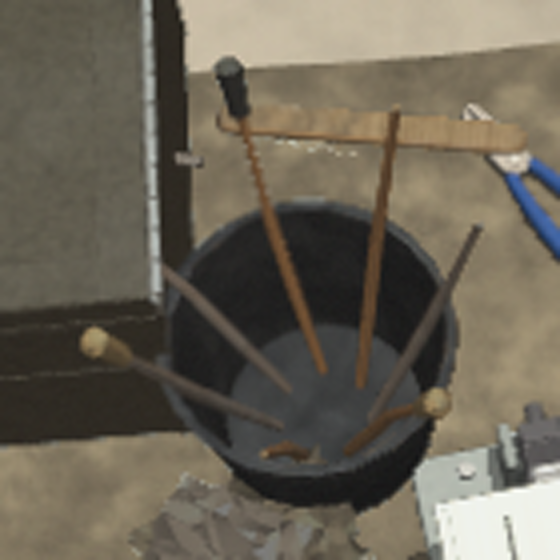

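A hammer handle leans out of the bucket towards the rest. I'll turn the hand about 37° so that its long axis points away from the bucket before I press.

```bash
python3 -m jog '[[0.003,0,0,0,0,0.16,1],[0,0.002,0,0,0,0.16,1],[0,0,0,0,0,0.16,1],[0,0,0,0,0,0.16,1],[0,0,0,0,0,0,1]]'
python3 - <<'E'
from h import *
o=snap('scene','s1.png');print(o['tool_pos'],o['joint_positions'])
s=load('s1.png');cv2.imwrite('pics/z5.png',cv2.resize(s['c'][60:260,250:450,::-1],None,fx=3,fy=3,interpolation=cv2.INTER_CUBIC))
E
```

```text
clock: 2.75
tool_pos: [0.6323, -0.0135, 0.2536]
tool_rot: [-1.209, 2.897, -0.003]
wrist_force: [-0.9, 0.1, 0.5]
width: 0.0006
[ 0.63231799 -0.01349758  0.25359479] [-5.78551997e-02  2.29395232e-01  1.85371856e+00 -9.08600424e-04
  1.05578792e+00 -2.41893194e+00]
```

View pics/z5.png

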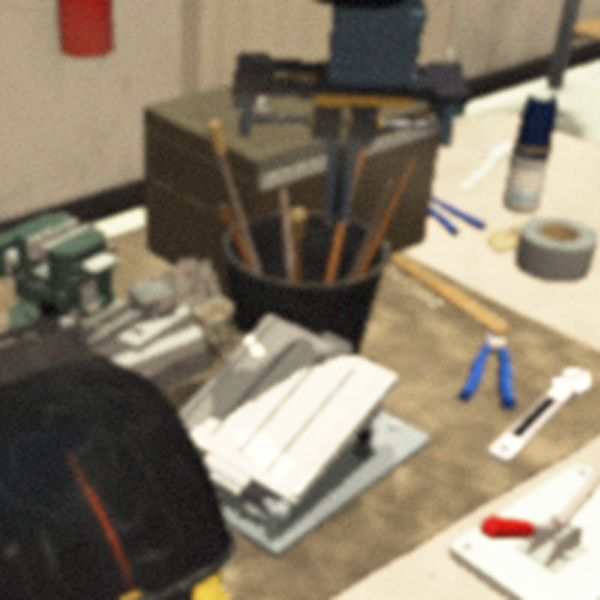

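The hand is clear above the rest and diagonal to the bucket, so I'll go down.

```bash
python3 -m jog '[[0,0.002,-0.04,0,0,0,1],[0,0.002,-0.04,0,0,0,1],[0,0.002,-0.03,0,0,0,1],[0,0,-0.02,0,0,0,1],[0,0,0,0,0,0,1]]'
```

```text
clock: 3.42
tool_pos: [0.6329, -0.0065, 0.1218]
tool_rot: [-1.18, 2.906, -0.005]
wrist_force: [0.4, 0.8, -0.1]
width: 0.0002
```

```bash
python3 -m jog '[[0.002,0,-0.012,0,0,0,1],[0.002,0,-0.012,0,0,0,1],[0,0,0,0,0,0,1]]'
```

```text
clock: 3.8
tool_pos: [0.6393, -0.0066, 0.0991]
tool_rot: [-1.177, 2.903, -0.008]
wrist_force: [-2.8, 0.4, 2.5]
width: 0.0002
```

```bash
python3 -m jog '[[0.002,0,-0.012,0,0,0,1],[0.002,0,-0.012,0,0,0,1],[0.001,0,-0.01,0,0,0,1],[0.001,0,-0.008,0,0,0,1]]'
```

```text
clock: 4.3
tool_pos: [0.6482, -0.0063, 0.0573]
tool_rot: [-1.174, 2.899, -0.01]
wrist_force: [-5.2, 2.8, 17.6]
width: 0.0002
```

```bash
python3 -m jog '[[0,0,-0.006,0,0,0,1],[0,0,-0.005,0,0,0,1],[0,0,-0.004,0,0,0,1]]'
```

```text
clock: 4.68
tool_pos: [0.6492, -0.0062, 0.0425]
tool_rot: [-1.174, 2.899, -0.01]
wrist_force: [-20.4, 3.2, 59.8]
width: 0.0004
```

It has bottomed on its stops with a 60 N reaction. I'll ease off and back out slowly.

```bash
python3 -m jog '[[0,0,0.001,0,0,0,1],[0,0,0.001,0,0,0,1],[0,0,0.003,0,0,0,1],[0,0,0.006,0,0,0,1],[0,0,0.015,0,0,0,1]]'
python3 -m jog '[[0,0,0.05,0,0,0,1],[0,-0.005,0.05,0,0,-0.16,1],[0,0,0.05,0,0,-0.16,1],[0,0,0.03,0,0,-0.16,1],[0,0,0,0,0,-0.16,-1]]'
python3 - <<'E'
from h import *
o=snap('wrist','w2.png');snap('scene','s2.png');print(o['tool_pos'],o['wrist_force'])
s=load('s2.png');cv2.imwrite('pics/z6.png',cv2.resize(s['c'][60:260,250:450,::-1],None,fx=3,fy=3,interpolation=cv2.INTER_CUBIC))
E
```

```text
clock: 5.3
tool_pos: [0.6473, -0.0062, 0.0679]
tool_rot: [-1.176, 2.904, -0.007]
wrist_force: [-0.1, -0.7, -0.9]
width: 0.0003
clock: 5.92
tool_pos: [0.6466, -0.0115, 0.2589]
tool_rot: [-0.173, 3.126, -0.008]
wrist_force: [-0.5, 0.0, -0.4]
width: 0.0074
[ 0.64663442 -0.01153766  0.25893635] [-0.4557068   0.01608251 -0.44522317]
```

View pics/w2.png

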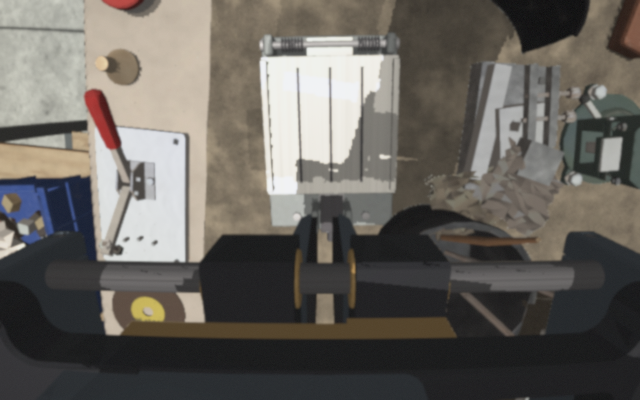

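View pics/z6.png

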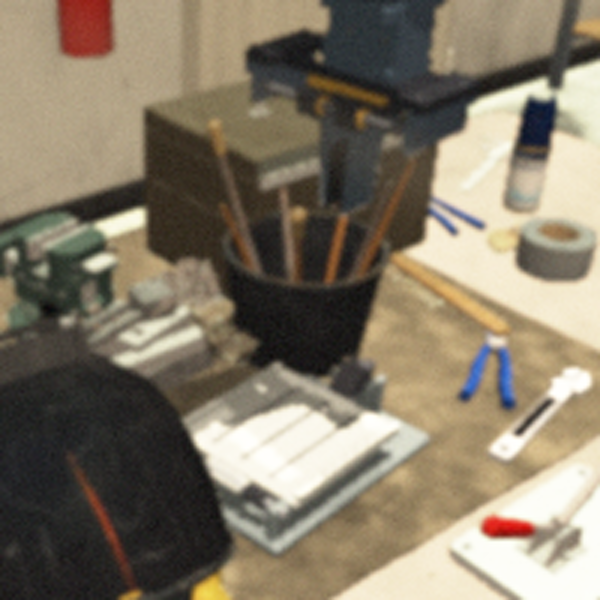

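The plate is level and held. I'll measure it in its level position.

```bash
python3 - <<'E'
from h import *
s=load('w2.png');cv2.imwrite('pics/z7.png',cv2.resize(s['c'][20:240,240:420,::-1],None,fx=3.3,fy=2.7,interpolation=cv2.INTER_CUBIC))
E
```

```text
(no output)
```

View pics/z7.png

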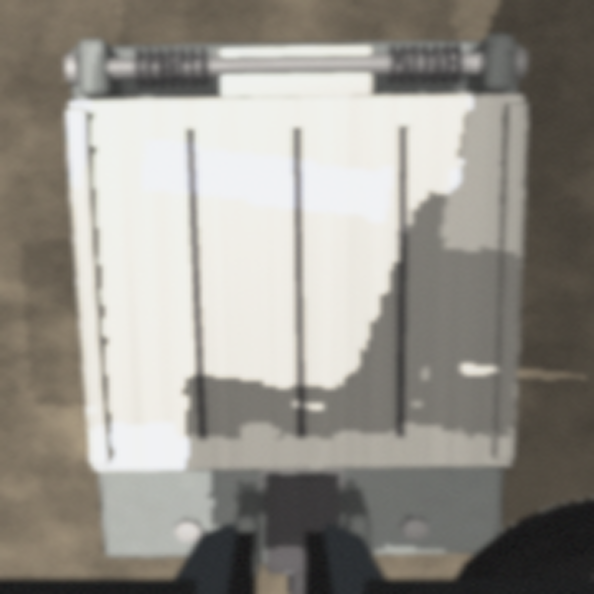

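```bash
python3 - <<'E'
from h import *
s=load('w2.png')
z=lambda a:np.array(a,float)/[3.3,2.7]+[239.7,19.7]
f=onz(s,z([[92,470],[514,466]]),0.049);n=onz(s,z([[66,99],[528,96]]),0.049)
print(np.linalg.norm(f[0]-f[1]),np.linalg.norm(n[0]-n[1]))
d=f.mean(0)-n.mean(0);print(np.linalg.norm(d),np.arctan2(d[1],d[0]),(f.mean(0)+n.mean(0))/2)
for g in (f,n):
    a=g[1]-g[0];print('yawy',np.arctan2(-a[0],a[1]))
g=onz(s,z([[190,130],[297,129],[403,127],[203,435],[301,435],[401,435]]),0.044);print(g.round(4),g.mean(0))
d=g[4]-g[1];print(np.arctan2(d[1],d[0]))
E
```

```text
0.15046417862816558 0.1498614079739514
0.15190631693849513 0.1295575334587976 [ 0.59622453 -0.01047135  0.049     ]
yawy 0.12556912303036566
yawy 0.11945875782818378
[[ 0.5369 -0.0539  0.044 ]
 [ 0.5327 -0.0188  0.044 ]
 [ 0.5279  0.0158  0.044 ]
 [ 0.6621 -0.0376  0.044 ]
 [ 0.6581 -0.0028  0.044 ]
 [ 0.6541  0.0327  0.044 ]] [ 0.59530174 -0.01076702  0.044     ]
0.1268536650597092
```

The plate centre is at (0.596, -0.0105) with yaw 0.127. Next I'll move over the bar.

```bash
python3 -m jog '[[-0.02,0.03,0.05,0,0,0,-1],[-0.034,0.05,0.03,0,0,-0.1,-1],[-0.034,0.05,0,0,0,-0.1,-1],[-0.034,0.05,0,0,0,-0.1,-1],[-0.034,0.05,0,0,0,0,-1]]'
python3 -m jog '[[-0.034,0.05,0,0,0,0,-1],[-0.034,0.05,-0.02,0,0,0,-1],[-0.018,0.03,-0.05,0,0,0,-1],[0,0,-0.05,0,0,0,-1],[0,0,0,0,0,0,-1]]'
python3 - <<'E'
from h import *
o=snap('wrist','w3.png')
E
```

```text
clock: 6.65
tool_pos: [0.487, 0.218, 0.3357]
tool_rot: [0.279, 3.125, -0.007]
wrist_force: [0.8, 0.2, -0.4]
width: 0.0658
clock: 7.28
tool_pos: [0.3955, 0.3513, 0.2145]
tool_rot: [0.237, 3.129, -0.007]
wrist_force: [0.0, -0.5, 0.2]
width: 0.0911
```

View pics/w3.png

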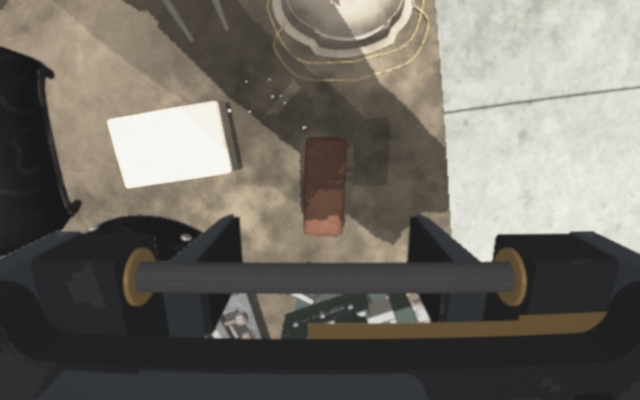

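```bash
python3 - <<'E'
from h import *
s=load('w3.png');im=np.ascontiguousarray(s['c'][:,:,::-1])
hsv=cv2.cvtColor(im,cv2.COLOR_BGR2HSV)
m=((hsv[:,:,0]<14)&(hsv[:,:,1]>85)).astype(np.uint8);m[:,:290]=0;m[:,362:]=0;m[:125]=0;m[245:]=0
m=cv2.morphologyEx(m,2,np.ones((3,3)))
c=max(cv2.findContours(m,0,1)[0],key=cv2.contourArea)
p=cv2.boxPoints(cv2.minAreaRect(c));print(cv2.contourArea(c),p)
P=onz(s,p,0.033);print(P.round(4),P.mean(0),np.linalg.norm(np.diff(P,axis=0),axis=1))
a=P[0]-P[1];b=P[2]-P[1]
for v in(a,b):print(np.arctan2(v[1],v[0]))
cv2.drawContours(im,[c],-1,(0,255,0),1)
cv2.imwrite('pics/z8.png',cv2.resize(im[120:260,260:400],None,fx=4,fy=4,interpolation=cv2.INTER_CUBIC))
# onlyTCP & vise
print(onz(s,[[285,335],[370,310],[330,300]],0.12).round(3))
E
```

```text
3613.5 [[301.89026 234.1945 ]
 [306.77057 136.58852]
 [346.67084 138.58354]
 [341.79053 236.18953]]
[[0.4559 0.3168 0.033 ]
 [0.3497 0.3398 0.033 ]
 [0.358  0.3807 0.033 ]
 [0.4649 0.3608 0.033 ]] [0.40713225 0.34950986 0.033     ] [0.1086769  0.04163845 0.1087861 ]
-0.21396594566594426
1.371785231876716
[[0.521 0.296 0.12 ]
 [0.505 0.377 0.12 ]
 [0.49  0.343 0.12 ]]
```

View pics/z8.png

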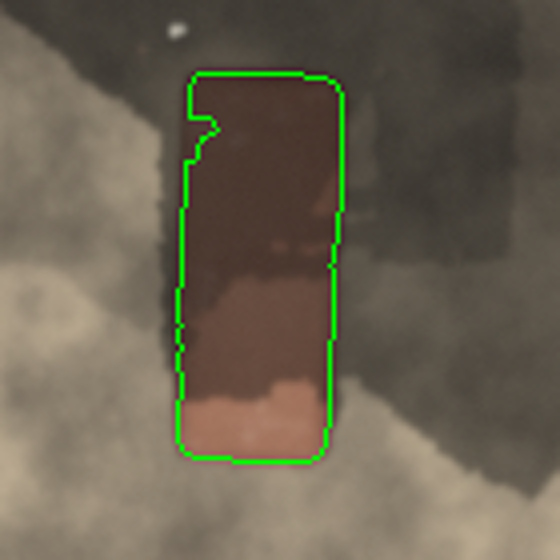

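The bar is centred at (0.407, 0.348) with yaw of about -0.20. I'll line up and go down.

```bash
python3 -m jog '[[0.008,-0.003,-0.05,0,0,-0.05,-1],[0.004,-0.001,-0.05,0,0,0,-1],[0,0,-0.05,0,0,0,-1],[0,0,-0.03,0,0,0,-1],[0,0,0,0,0,0,-1]]'
```

```text
clock: 7.95
tool_pos: [0.4185, 0.3518, 0.0449]
tool_rot: [0.31, 3.108, 0.015]
wrist_force: [0.3, -0.3, 1.1]
width: 0.0915
```

```bash
python3 -m jog '[[-0.009,-0.004,0,0,0,0,-1],[-0.002,0,-0.02,0,0,0,-1],[0,0,-0.014,0,0,0,-1],[0,0,0,0,0,0,-1]]'
```

```text
clock: 8.45
tool_pos: [0.4099, 0.3494, 0.0144]
tool_rot: [0.308, 3.102, 0.023]
wrist_force: [0.4, 1.3, -0.7]
width: 0.0913
```

```bash
python3 - <<'E'
from h import *
o=arm.observe();M=R.from_rotvec(o['tool_rot']).as_matrix();print(M[:,2],np.degrees(np.arctan2(M[1,1],M[0,1])))
z=M[:,2];print('fix',np.cross(z,[0,0,-1]))
E
```

```text
[ 0.02520634  0.01221791 -0.9996076 ] 78.67732826814168
fix [-0.01221791  0.02520634  0.        ]
```

```bash
python3 -m jog '[[-0.003,-0.001,-0.006,-0.012,0.025,0,-1],[0,0,0,0,0,0,-1]]'
python3 -m jog '[[0,0,0,0,0,0,1],[0,0,0,0,0,0,1],[0,0,0,0,0,0,1],[0,0,0,0,0,0,1],[0,0,0,0,0,0,1]]'
```

```text
clock: 8.7
tool_pos: [0.4068, 0.3486, 0.0082]
tool_rot: [-0.31, -3.125, 0.001]
wrist_force: [-0.3, 0.6, -0.6]
width: 0.0912
clock: 9.32
tool_pos: [0.4072, 0.3488, 0.0087]
tool_rot: [-0.31, -3.125, 0.0]
wrist_force: [0.0, 0.1, 0.2]
width: 0.046
```

Gripped at 46 mm opening. Now I'll lift the bar.

```bash
python3 -m jog '[[0,0,0.03,0,0,0,1],[0,0,0.05,0,0,0,1],[0,0,0.05,0,0,0,1],[0,0,0.05,0,0,0,1],[0.01,-0.02,0.05,0,0,0,1]]'
python3 -m jog '[[0.02,-0.04,0.03,0,0,0.08,1],[0.025,-0.047,0,0,0,0.08,1],[0.025,-0.047,0,0,0,0.08,1],[0.025,-0.047,0,0,0,0.08,1],[0.025,-0.047,0,0,0,0,1]]'
```

```text
clock: 9.95
tool_pos: [0.4133, 0.3263, 0.2409]
tool_rot: [-0.307, -3.119, 0.01]
wrist_force: [0.6, 0.8, -2.6]
width: 0.0458
clock: 10.58
tool_pos: [0.5358, 0.0932, 0.2765]
tool_rot: [0.218, -3.134, 0.006]
wrist_force: [0.8, 1.0, -2.3]
width: 0.0458
```

```bash
python3 -m jog '[[0.025,-0.045,0,0,0,0,1],[0.022,-0.04,-0.02,0,0,0,1],[0.012,-0.016,-0.03,0,0,0,1],[0,0,-0.03,0,0,0,1],[0,0,0,0,0,0,1]]'
python3 - <<'E'
from h import *
o=snap('wrist','w4.png');o=arm.observe();M=R.from_rotvec(o['tool_rot']).as_matrix();z=M[:,2];print(o['tool_pos'],'fix',np.cross(z,[0,0,-1]),np.degrees(np.arctan2(M[1,1],M[0,1])))
E
```

```text
clock: 11.2
tool_pos: [0.5962, -0.0153, 0.1936]
tool_rot: [0.21, -3.133, 0.006]
wrist_force: [0.8, -0.3, -2.0]
width: 0.0455
[ 0.59714267 -0.01521534  0.19521215] fix [0.00382065 0.00140989 0.        ] 97.69319070410303
```

View pics/w4.png

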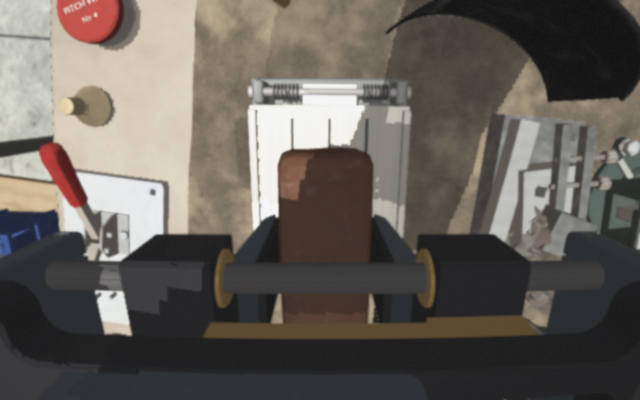

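The bar is held square and lined up with the rails. I'll lower it onto the plate centre.

```bash
python3 -m jog '[[0,0.003,-0.04,0,0,0,1],[0,0.002,-0.04,0,0,0,1],[0,0,-0.03,0,0,0,1],[0,0,-0.015,0,0,0,1],[0,0,0,0,0,0,1]]'
python3 - <<'E'
from h import *
o=arm.observe();M=R.from_rotvec(o['tool_rot']).as_matrix();z=M[:,2];print(o['tool_pos'],'fix',np.cross(z,[0,0,-1]),np.degrees(np.arctan2(M[1,1],M[0,1])))
E
```

```text
clock: 11.88
tool_pos: [0.602, -0.0087, 0.0755]
tool_rot: [-0.214, 3.122, -0.008]
wrist_force: [-0.5, 0.3, -2.3]
width: 0.0457
[ 0.6019512  -0.00868452  0.07551361] fix [0.00439218 0.01247146 0.        ] 97.82540323559174
```

```bash
python3 -m jog '[[-0.006,-0.002,-0.012,0.004,0.012,0,1],[0,0,-0.008,0,0,0,1],[0,0,-0.002,0,0,0,1],[0,0,0,0,0,0,1]]'
```

```text
clock: 12.38
tool_pos: [0.5974, -0.0109, 0.0552]
tool_rot: [-0.214, 3.131, -0.001]
wrist_force: [0.4, -1.0, -2.6]
width: 0.0458
```

```bash
python3 -m jog '[[-0.001,0,-0.002,0,0,0,1],[0,0,-0.001,0,0,0,1]]'
```

```text
clock: 12.62
tool_pos: [0.597, -0.0109, 0.053]
tool_rot: [-0.214, 3.129, -0.001]
wrist_force: [-4.3, -0.2, 9.3]
width: 0.0459
```

The bar is down; the force shows it touching. I'll release it and retreat.

```bash
python3 -m jog '[[0,0,0,0,0,0,-1],[0,0,0,0,0,0,-1],[0,0,0,0,0,0,-1],[0,0,0,0,0,0,-1]]'
python3 -m jog '[[0,0,0.02,0,0,0,-1],[0,0,0.05,0,0,0,-1],[0,0,0.06,0,0,0,-1],[0,0,0.05,0,0,0,-1],[0,0,0,0,0,0,-1]]'
python3 - <<'E'
from h import *
snap('wrist','w5.png');snap('scene','s5.png')
s=load('s5.png');cv2.imwrite('pics/z9.png',cv2.resize(s['c'][60:320,250:450,::-1],None,fx=2.3,fy=2.3,interpolation=cv2.INTER_CUBIC))
E
```

```text
clock: 13.12
tool_pos: [0.5975, -0.0109, 0.0535]
tool_rot: [-0.214, 3.128, -0.001]
wrist_force: [0.3, 0.1, -0.2]
width: 0.0829
clock: 13.75
tool_pos: [0.5967, -0.0109, 0.2446]
tool_rot: [-0.214, 3.126, -0.002]
wrist_force: [-0.7, 0.8, -0.2]
width: 0.0914
```

View pics/w5.png

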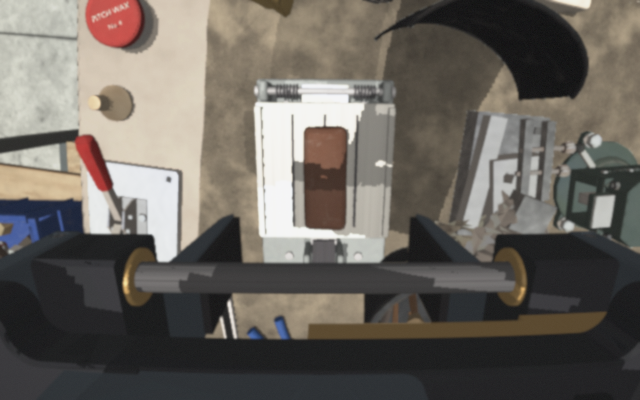

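View pics/z9.png

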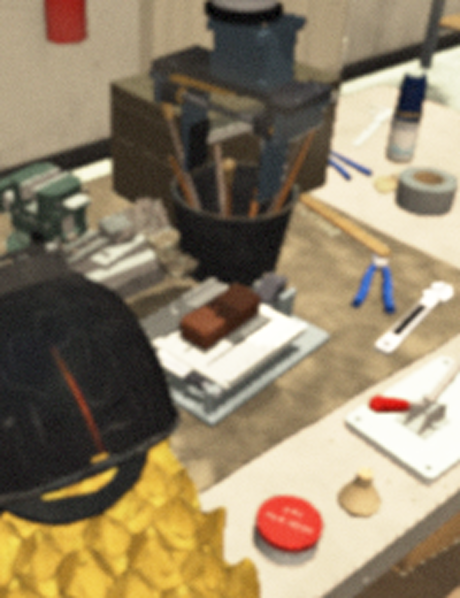

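The bar lies on the level plate, with its corners at about (305,127) to (347,229). I'll check its offset.

```bash
python3 - <<'E'
from h import *
s=load('w5.png')
b=onz(s,[[306,127],[348,127],[347,229],[304,228]],0.077)
p=onz(s,[[255,102.5],[394,101.5],[389,237],[261,237]],0.050)
print(b.mean(0),p.mean(0),[np.linalg.norm(b[0]-b[1]),np.linalg.norm(b[1]-b[2])],[np.linalg.norm(p[0]-p[1]),np.linalg.norm(p[1]-p[2])])
for q in(b,p):
    d=q[2]+q[3]-q[0]-q[1];print(np.arctan2(d[1],d[0]))
o=arm.observe();print(o['wrist_force'],o['clock'])
E
```

```text
[ 0.59667798 -0.00826668  0.077     ] [ 0.59497596 -0.01011464  0.05      ] [np.float64(0.041725650415050546), np.float64(0.10772238433386412)] [np.float64(0.1470085801928475), np.float64(0.1531549157902554)]
0.12483198895945308
0.14189850824068054
[-0.62703122 -0.62025143 -0.02862096] 13.85
```

The bar is within 3 mm and 0.02 rad of the plate. I'll hand the job in.

```bash
python3 -c "
from cell import arm
print(arm.finish_job())"
```

```text
the job is handed in; nothing more can be done
None
```

I pressed the plate down near its press point with shut fingers, with a reaction of about 60 N at the stops. It stayed level after I lifted off, so the catch has it. I then gripped the bar across its width, laid it lengthwise on the middle of the plate, opened the fingers and backed off straight up. The job was handed in at about 13.9 s.

- **Position:** in the last wrist picture the bar's centre is about 2.5 mm from the plate's centre. Its length is within about 0.02 rad of the rails.
- **State:** the plate looks level with the bar flat on it. The gripper is about 20 cm above the bench, with no contact force beyond sensor noise.
- **Other objects:** the tin and the casting look untouched in the last pictures. I only compared them by eye. The plaster block was mostly out of view in those last pictures, but the arm kept well clear of it.
- **Disagreement:** the bar measured 42 x 108 mm in that picture instead of its real 46 x 111 mm, because its rounded edges hide part of the outline. The effect on its centre is small. No check failed.

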